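# Lock a filter cartridge into its bayonet socket

## Task

Fit the yellow-handled filter cartridge into the round socket on top of the grey filter unit: set its two lugs into the two gaps of the socket, push it down against the spring, turn it about a quarter turn clockwise (seen from above) to the stop and let it spring up into the locking notches, so that it stays locked upright when you let go. Feel for the gaps and the stop gently, without forcing the socket, and leave the other things on the bench where they are.

Things in the scene. Friction and masses are not known exactly. Their poses are not given: they have to be found in the camera images.
- cartridge: Filter cartridge with yellow grip bar, 94 mm high, 0.12 to 0.25 kg, standing on its nose at the start. Origin: centre of its underside, z up its axis. Black nose and shaft of radius 19.5 mm (tapered to 16.5 mm over the lowest 6 mm), black flange of radius 34 mm at z 34 to 40 mm, white ribbed body of radius 30 mm up to z 58 mm, bar above. A half turn about z gives the same shape.
- cartridge_grip (a point): Point on the cartridge's axis at z 80 mm, in its grip bar: 56 mm long along x, 22 mm wide across y, from z 58 to 94 mm. Grip it across y here. Axes as the cartridge's.
- cartridge_lugs (a point): Point on the cartridge's axis at z 10 mm, level with the underside of its two yellow lugs, which stick out of the shaft at +x and -x (in line with the grip bar): 6 mm high, 10 mm wide, out to radius 30 mm. Axes as the cartridge's.
- filter_unit: Fixed grey housing, 150 (x) x 130 (y) x 30 mm; on its middle stands a round socket of outer radius 41 mm, z 30 to 68 mm. Origin: centre of the underside, z up; the vent and green lamp face its -x. Bore radius 21 mm, blue lip 10 mm thick at the mouth. Locked, the cartridge's origin is 46 mm above this origin; turned but short of the notches 4 mm lower; not turned about 7 mm higher.
- socket (a point): Centre of the socket's mouth in the plane of the rim, axes as the housing's. Two gaps, half a turn apart, in the lip, 32 degrees wide, pass the lugs with nearly 3 degrees to spare each side. They lie towards +x and -x, but the socket ring is fitted turned by up to 0.5 rad either way, fixed and not measured: see it or feel for it. Keep all contact forces on it below 45 N.
- channel (a point): Point on the socket's axis 12.5 mm below the rim. With their tops at this depth (2.5 mm more or less will do) the lugs pass under the lip and turn in a channel, clockwise only (negative about z), to a firm stop about 84 degrees on from mid-gap. At the stop the lip is notched 4 mm deep from below (5 degrees of play): the spring lifts the lugs into the notches, tops 6 mm below the rim.
- plunger (a joint): Spring-loaded steel disc in the socket that the cartridge's nose pushes down, travel in m: 0 is up (its face 11 mm below the rim; the nose meets it when the lugs are 1 mm into the gaps), 0.022 the bottom. About 0.5 N at 0 and 0.5 N more per mm. Reads about 0.011 when the cartridge is locked, 0.015 when turned but short of the notches.
- flux_bottle: Bystander: yellow flux bottle with red cap, 34 mm wide, 105 mm high, origin at the centre of its underside.
- solder_spool: Bystander: blue and silver solder spool, 66x56x56 mm, origin at the centre of its underside.
- heatsink: Bystander: finned aluminium heatsink, 50x42x23 mm, origin at the centre of its underside.
- cap_blue: Bystander: blue capacitor standing upright, 22 mm wide, 41 mm high, origin at the centre of its underside.
Not all that is in view belongs to the job. Leave any green or orange look-alike of the cartridge alone.

How it is judged (in metres and radians):
On the way, in this order (a step that is already met when the one before it is completed fails the run):
1. the cartridge is pushed down in the socket, its lugs below the lip (plunger pressed by more than 14 mm) (value of joint plunger above 0.014 m and horizontal distance between cartridge and socket below 0.004 m), for 0.1 s.
2. the lugs have sprung up into the locking notches (cartridge 44.5 to 47.5 mm above the housing's underside, plunger pressed by 9.5 to 12.5 mm) (value of joint plunger between 0.0095 and 0.0125 m and z of cartridge in the frame of filter_unit between 0.0445 and 0.0475 m), for 0.2 s.
At the end, for the whole second after the job is handed in: The cartridge is locked in the socket and at rest: its underside 44.5 to 47.5 mm above the housing's underside with the spring plunger still pressed by 9.5 to 12.5 mm, within 4 mm of the socket's axis and upright within 0.08 rad (all of step 2 and horizontal distance between cartridge and socket below 0.004 m and angle between cartridge's own z axis and vertical below 0.08 rad and linear speed of cartridge below 0.02 m/s); the robot touches nothing.
It fails at once if the socket or housing is loaded by the cartridge with more than 45 N in all (contact force between cartridge and filter_unit above 45 N).
It fails at once if a bystander (flux bottle, solder spool, heatsink, blue capacitor) is moved by more than 30 mm (distance of any of flux_bottle, solder_spool, heatsink, cap_blue from where it was at the start of the episode above 0.03 m).
It also fails if it takes over 70 s, if anything falls off the work surface, if the arm or the gripper's body presses on something with over 40 N, if the wrist force passes 120 N, or if a joint passes its speed limit or range.

## Robot

A 6-joint arm with a two-finger parallel gripper is mounted at the origin on a cart in front of the work surface, level with it; the furniture and walls round the work are solid. World frame = base frame: x ahead of the robot, y to its left, z up, the work surface at z = 0. Lengths are in m, angles in degrees, forces in N, time in s.
With the tool pointing down it reaches from about 0.275 to 0.85 m from the base axis. Payload 5.2 kg.
Tool frame: the origin (TCP) lies on the front face of the gripper's body, between the roots of the fingers; the fingertips stand manip.nose_length ahead of it and the grasp point (between the pads) lies 54 mm ahead of it (manip.nose_length is the distance from the TCP to the fingertips, in m); z points along the fingers, y is the line along which they close (so a half turn about z gives the same grasp; the last joint's range is limited). The gripper opens to 85 mm and grips with 20 to 120 N. Pads are 22 mm wide; open, the fingers measure 114 mm over their backs; the gripper's body (76 mm by 85 mm) begins 54 mm behind the grasp point. The pads swing forward as they close: fully open they stand 13 mm farther back than shut.
Start: joints at [54.156, 14.817, 87.949, -0, 77.235, -11.62], TCP at [0.226, 0.502, 0.304] pointing down, gripper open.
Joint ranges: [-179.93, 179.93], [-52.35, 119.4], [10.71, 147.94], [-69.91, 249.91], [12.55, 155.21], [-178.61, 178.61]. Speed limits (degrees/s): [147.25, 147.25, 180, 180, 180, 180].

## Interface

Orientations are given as a 3x3 rotation matrix whose columns are the frame's x, y, z axes.
In Python, from station import observe, optics, manip gives the robot as it stands.
- The arm moves only by the tool servo_tool, never from a script. Its argument "increments" is one flat list of numbers, 5 for each row, row after row: the opening, from -1 (shut) to 1 (fully open), then the shift along the tool's x, y, z in mm, then the turn about the tool's z in degrees. A call has 1 to 5 rows; each row shifts and turns the commanded pose from where the row before left it, along the tool's axes as they then stand; what a row does not reach is not made up. A row lasts 1/10 s, in which the tool goes at most 50 mm and 8.59 degrees, less where a joint would pass 70% of its speed; a pose out of reach is approached as far as the arm can. A call is refused whole if a number of a shift passes 50 or a number of a turn 8.59, either way. A call with a gripper value outside its range is refused whole. The fingers move at their own pace and stop on an object; "grip_force" is the grip in N (left out, the last holds). Time passes only in rows, so rows that do not move let the fingers close. It gives the time, the measured TCP pose, the force, the opening and the grip force at its end, in the units of the state.
- observe(): the state, without advancing time (a new reading comes with each control period).
- optics.camera(name): name is "scene" or "top" or "wrist"; returns (picture, depth): 420x560x3 uint8, blue, green, red; 420x560 float32, m along the optical axis (not along the pixel's ray), 0 where there is no reading.
- optics.camera_model(name): a dict with "fx", "fy", "cx", "cy" (pixels), "cam_to_world" (4x4, takes a point from camera to world coordinates); the wrist camera has in their place "hand_eye" (4x4, takes a point from camera to tool coordinates, whose origin is the TCP and whose axes are the flange's). Camera axes: x right, y down, z forward; pixel columns grow to the right and rows downward; lengths in m; the calibration is good to about 2 mm. A picture is of the moment at which its call begins: read the wrist's pose just before it. camera_model takes no time and is no camera call.
- manip.sign_off(): hands the job in; it is judged then, once.
The state is a dict: "clock": time; "joints": joint angles; "dq": joint speeds; "tau": joint torques, N m; "tcp_pos": TCP position; "tool_rot": TCP orientation; "contact_force": force on the tool from outside, world axes, zero at the start; "torque": the same for the moment, N m; "grip_width": opening from 0.0 (shut) to 1.0 (fully open); "grasp_force": force on a finger pad.
Only numpy, scipy, OpenCV 4.12 (cv2) and the standard library are available. Lean on these libraries where they do the work, as an engineer would, in place of code of your own. Each camera call takes 0.05 s, during which the arm holds its last target. There are 200 camera calls.

## Working session

There is one attempt and no reset: what is moved stays moved. The work goes in short steps, Python scripts to look and compute and a tool call to move; the robot and the scene stay as the last step left them, time stands still between calls to the robot, and variables do not carry over. Pictures are saved under pics/ and viewed, at most 10 in all, crops included, and the job is handed in when it is done.

Besides the shell and the picture viewer there is one more tool, called after "Call:" as name(argument=value, ...) on one line, values as JSON. servo_tool: Moves the arm, as the interface text tells. Its arguments: {"type":"object","properties":{"increments":{"type":"array","items":{"type":"number"}},"grip_force":{"type":"number"}},"required":["increments"]}

```bash
ls; mkdir -p pics
python3 - <<'E'
from station import observe, optics, manip
import cv2,numpy as np
s=observe();print(s, manip.nose_length)
for n in("scene","top"):
    p,d=optics.camera(n); cv2.imwrite(f"pics/{n}0.png",p); np.save(f"pics/{n}0.npy",d)
    print(n,optics.camera_model(n))
print(optics.camera_model("wrist"))
E
```

```text
pics
{'clock': 0.0, 'joints': array([ 5.41573844e+01,  1.48599260e+01,  8.80113029e+01,  1.57778484e-03,
        7.72352159e+01, -1.16173749e+01]), 'dq': array([ 0.07237516,  0.05700156, -0.00129368,  0.00733102,  0.00690113,
       -0.0147492 ]), 'tau': array([-2.67515010e-03, -4.46024752e+01, -2.90569603e+01, -7.35534650e-04,
        1.18906159e-02,  2.39641241e-05]), 'tcp_pos': array([0.22539276, 0.50125859, 0.30306674]), 'tool_rot': array([[-9.11936714e-01,  4.10329378e-01, -1.10963216e-03],
       [ 4.10330683e-01,  9.11935584e-01, -1.49026806e-03],
       [ 4.00412287e-04, -1.81434628e-03, -9.99998274e-01]]), 'contact_force': array([-0.06413947,  0.81819346, -0.07467988]), 'torque': array([0.04387877, 0.01545042, 0.00257369]), 'grasp_force': 0.0, 'grip_width': 0.9977479521407515} 0.0726
scene {'fx': 437.9474152173095, 'fy': 437.9474152173095, 'cx': 281.91819192564964, 'cy': 211.19803371692487, 'cam_to_world': array([[ 0.62645641, -0.41473764,  0.65995837, -0.11176624],
       [-0.77944797, -0.32937544,  0.53289087, -0.28025458],
       [-0.00363582, -0.84823612, -0.52960577,  0
[... 294 characters left out ...]
99856071e-01, -1.69525391e-02,  6.70139581e-04,
         2.69188944e-01],
       [ 1.19340753e-03, -1.09678672e-01, -9.93966380e-01,
         1.17657554e+00],
       [ 0.00000000e+00,  0.00000000e+00,  0.00000000e+00,
         1.00000000e+00]])}
{'fx': 332.3214067190749, 'fy': 332.3214067190749, 'cx': 277.620861169348, 'cy': 209.27288247887458, 'hand_eye': array([[-6.01452756e-04, -9.48944492e-01, -3.15442530e-01,
         8.08557744e-02],
       [ 9.99999729e-01, -4.36816332e-04, -5.92621867e-04,
        -2.67379773e-04],
       [ 4.24574807e-04, -3.15442801e-01,  9.48944497e-01,
        -6.97728437e-02],
       [ 0.00000000e+00,  0.00000000e+00,  0.00000000e+00,
         1.00000000e+00]])}
```

View pics/scene0.png

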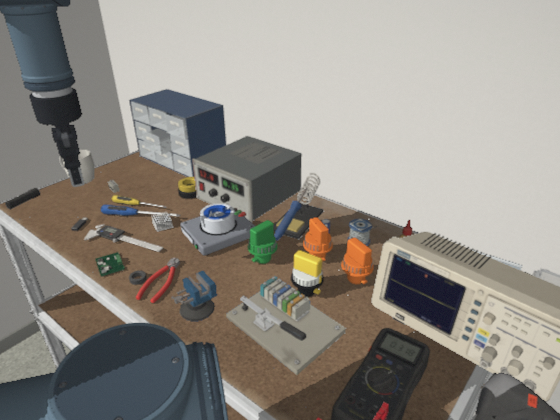

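View pics/top0.png

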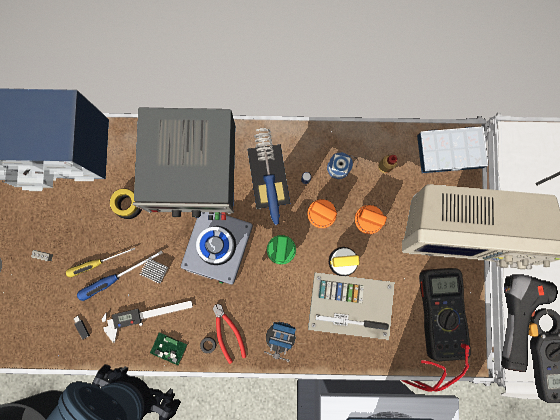

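Candidates for the cartridge (top view): green (282,250), orange (322,213) and (370,219), and the yellow bar on a white body at (345,262). Only the last has a yellow grip and white ribbed body. The socket, with its blue lip, is at about (215,245). I'll measure both and confirm them in a crop.

```bash
cat > h.py <<'E'
import numpy as np,cv2
from station import observe, optics, manip
def ray(name,uv,z,T=None):
    m=optics.camera_model(name); T=m["cam_to_world"] if T is None else T
    uv=np.atleast_2d(uv).astype(float)
    d=np.c_[(uv[:,0]-m["cx"])/m["fx"],(uv[:,1]-m["cy"])/m["fy"],np.ones(len(uv))]@T[:3,:3].T
    o=T[:3,3]; return o+d*((z-o[2])/d[:,2])[:,None]
def wristT():
    s=observe(); T=np.eye(4); T[:3,:3]=s["tool_rot"]; T[:3,3]=s["tcp_pos"]
    return T@optics.camera_model("wrist")["hand_eye"]
E
python3 - <<'E'
from h import *
p=cv2.imread("pics/top0.png"); d=np.load("pics/top0.npy")
h=cv2.cvtColor(p,cv2.COLOR_BGR2HSV)
y=cv2.inRange(h,(22,120,120),(35,255,255)); y[:,:320]=0;y[:,365:]=0;y[:240]=0;y[280:]=0
pts=np.argwhere(y)[:,::-1]; print(len(pts),cv2.minAreaRect(pts.astype(np.float32)))
W=ray("top",pts,0.094)[:,:2]; r=cv2.minAreaRect((W*1000).astype(np.float32)); print("bar",r)
b=cv2.inRange(h,(105,120,60),(130,255,255)); b[:,:190]=0;b[:,245:]=0;b[:220]=0;b[275:]=0
pts=np.argwhere(b)[:,::-1]; hull=cv2.convexHull(pts.astype(np.float32)); W=ray("top",hull[:,0],0.068)[:,:2]
print("lip",cv2.fitEllipse((W*1000).astype(np.float32)), cv2.minEnclosingCircle((W*1000).astype(np.float32)))
c1=cv2.resize(p[205:285,175:255],(400,400),interpolation=cv2.INTER_CUBIC);c2=cv2.resize(p[222:302,305:385],(400,400),interpolation=cv2.INTER_CUBIC)
cv2.imwrite("pics/crop.png",np.hstack([c1,c2]))
E
```

```text
254 ((344.0594482421875, 260.62847900390625), (10.091296195983887, 28.329212188720703), 86.98721313476562)
bar ((458.9132080078125, 120.43578338623047), (21.991464614868164, 62.25493621826172), 3.9657888412475586)
lip ((490.7023010253906, 409.7417907714844), (62.92879867553711, 66.13494110107422), 4.970698833465576) ((491.1353759765625, 409.7030944824219), 32.86766052246094)
```

View pics/crop.png

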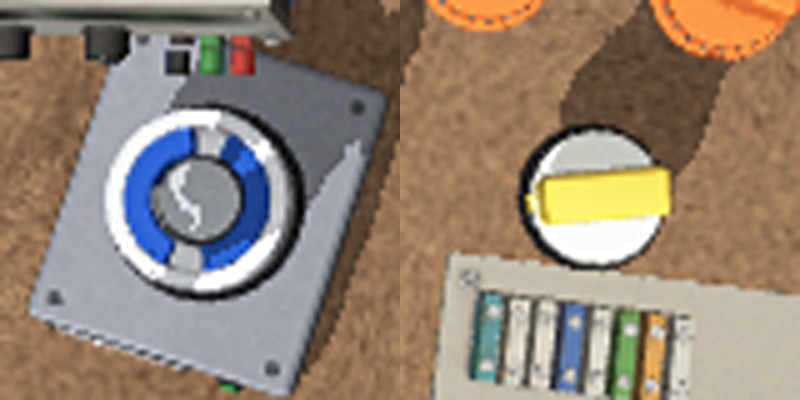

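The crop confirms it: the right half shows the yellow bar on the white body at top-view pixel (345,261). The left half shows the blue lip, with its gaps at crop (210,138) and (186,258), so the gap line lies at about -11° in the world frame. Next I'll move over the cartridge.

```bash
cat >> h.py <<'E'
def plan(x,y,z,yaw,n,g):
    s=observe(); p=s["tcp_pos"]; R=s["tool_rot"]; a=np.degrees(np.arctan2(R[1,1],R[0,1]))
    dy=(yaw-a+180)%360-180; step=(np.array([x,y,z])-p)*1000/n
    out=[]
    for i in range(n):
        t=np.radians(a+dy*i/n); Y=np.array([np.cos(t),np.sin(t),0]); X=np.array([-Y[1],Y[0],0])
        out.append([g,round(step@X,1),round(step@Y,1),round(-step[2],1),round(-dy/n,2)])
    print(len(out),"yaw",round(a,2),"pos",p.round(4),"F",s["contact_force"].round(1),"w",round(s["grip_width"],3),s["clock"])
    for k in range(0,n,5): print(sum(out[k:k+5],[]))
E
python3 -c "
from h import *
plan(.459,.118,.28,4,10,1)"
```

```text
10 yaw 65.78 pos [0.2254 0.5013 0.3032] F [0.4 0.  0.3] w 0.999 0.1
[1, np.float64(-37.0), np.float64(-25.4), np.float64(2.3), np.float64(6.18), 1, np.float64(-39.5), np.float64(-21.2), np.float64(2.3), np.float64(6.18), 1, np.float64(-41.6), np.float64(-16.9), np.float64(2.3), np.float64(6.18), 1, np.float64(-43.2), np.float64(-12.3), np.float64(2.3), np.float64(6.18), 1, np.float64(-44.2), np.float64(-7.6), np.float64(2.3), np.float64(6.18)]
[1, np.float64(-44.8), np.float64(-2.8), np.float64(2.3), np.float64(6.18), 1, np.float64(-44.8), np.float64(2.1), np.float64(2.3), np.float64(6.18), 1, np.float64(-44.4), np.float64(6.9), np.float64(2.3), np.float64(6.18), 1, np.float64(-43.4), np.float64(11.6), np.float64(2.3), np.float64(6.18), 1, np.float64(-41.9), np.float64(16.2), np.float64(2.3), np.float64(6.18)]
```

```bash
sed -i 's/round(step@X,1),round(step@Y,1),round(-step\[2\],1),round(-dy\/n,2)/*[float(round(v,1)) for v in (step@X,step@Y,-step[2],-dy\/n)]/' h.py; python3 -c "
from h import *
plan(.491,.410,.28,70,7,1)"
```

```text
7 yaw 65.78 pos [0.2254 0.5013 0.3032] F [0.4 0.  0.3] w 0.999 0.1
[1, -40.0, 3.7, 3.3, -0.6, 1, -40.0, 3.3, 3.3, -0.6, 1, -40.0, 2.8, 3.3, -0.6, 1, -40.0, 2.4, 3.3, -0.6, 1, -40.1, 2.0, 3.3, -0.6]
[1, -40.1, 1.6, 3.3, -0.6, 1, -40.1, 1.1, 3.3, -0.6]
```

Call:
servo_tool(increments=[1,-40,3.7,3.3,-0.6,1,-40,3.3,3.3,-0.6,1,-40,2.8,3.3,-0.6,1,-40,2.4,3.3,-0.6,1,-40,2,3.3,-0.6])

```text
clock: 0.6
tcp_pos: [0.4165, 0.4356, 0.2868]
tool_rot: [[-0.932, 0.361, -0.001], [0.361, 0.932, -0.0], [0.001, -0.001, -1.0]]
contact_force: [-0.0, -0.2, -0.2]
grip_width: 0.998
grasp_force: 0.0
```

Call:
servo_tool(increments=[1,-40,1.6,3.3,-0.6,1,-40,1.1,3.3,-0.6,1,0,0,0,0,1,0,0,0,0])

```text
clock: 1.0
tcp_pos: [0.4914, 0.4096, 0.2797]
tool_rot: [[-0.939, 0.344, -0.002], [0.344, 0.939, -0.001], [0.002, -0.001, -1.0]]
contact_force: [-0.6, 0.3, 0.0]
grip_width: 0.999
grasp_force: 0.0
```

Run:
```python
from h import *
T=wristT(); p,d=optics.camera("wrist"); cv2.imwrite("pics/w1.png",p); np.save("pics/w1T.npy",T); np.save("pics/w1d.npy",d)
print(observe()["tcp_pos"])
```

```text
[0.49048127 0.41023101 0.28007313]
```

View pics/w1.png

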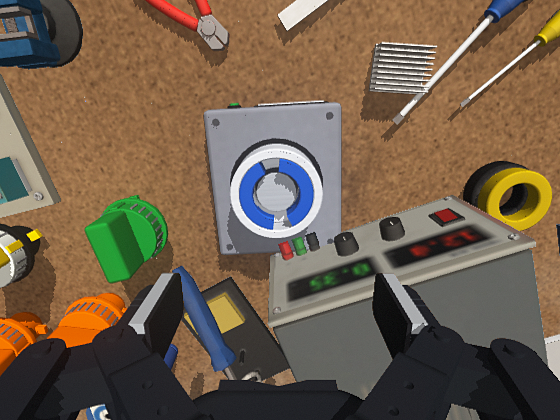

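The wrist view shows the socket at (277,191) with gaps near (270,162) and (282,222). The power supply sits close by, so I'll measure both.

Run:
```python
from h import *
p=cv2.imread("pics/w1.png"); d=np.load("pics/w1d.npy"); T=np.load("pics/w1T.npy"); m=optics.camera_model("wrist")
h=cv2.cvtColor(p,cv2.COLOR_BGR2HSV)
v,u=np.mgrid[:420,:560]; P=np.stack([(u-m["cx"])/m["fx"]*d,(v-m["cy"])/m["fy"]*d,d],-1)@T[:3,:3].T+T[:3,3]
b=cv2.inRange(h,(105,110,50),(130,255,255)); b[:145]=0;b[240:]=0;b[:,225:226]=0;b[:,:225]=0;b[:,330:]=0
print("lip depth z",np.median(P[b>0][:,2]), np.median(P[b>0][:,:2],0))
pts=np.argwhere(b)[:,::-1]; W=ray("wrist",pts,0.068,T)[:,:2]*1000
hull=cv2.convexHull(W.astype(np.float32)); print("lip hull ell",cv2.fitEllipse(hull)); 
# white outer rim circle
c0=np.array(cv2.minEnclosingCircle(hull)[0]);print("c",c0)
for c in (c0,np.array(cv2.fitEllipse(hull)[0])):
  r=np.hypot(*(W-c).T); a=np.degrees(np.arctan2(W[:,1]-c[1],W[:,0]-c[0]))
  k=(r>23.5)&(r<29.5); hh,_=np.histogram(a[k],bins=np.arange(-180,181,3)); print("empty",[(int(-180+3*i),int(n)) for i,n in enumerate(hh) if n<4], hh.max())
  print(np.percentile(r,[1,50,99]))
# base outline for unit centre not needed; obstacles
q=P[(d>0)&(v<400)]; q=q[(q[:,2]>.09)&(q[:,2]<.2)]; R=np.hypot(q[:,0]*1000-c0[0],q[:,1]*1000-c0[1])
for lo,hi in((.09,.11),(.11,.13),(.13,.15),(.15,.2)):
  k=(q[:,2]>lo)&(q[:,2]<=hi)&(R<160)
  if k.sum(): i=np.argmin(R[k]); print(lo,k.sum(),R[k][i],q[k][i])
```

```text
lip depth z 0.0676368146445786 [0.48991287 0.41194645]
lip hull ell ((495.81683349609375, 410.646484375), (64.76119232177734, 82.32122802734375), 113.83146667480469)
c [499.31967163 411.97647095]
empty [(-180, 0), (-177, 0), (-174, 0), (-171, 0), (-168, 0), (-165, 0), (-162, 0), (-159, 0), (-156, 0), (-153, 0), (-150, 0), (-147, 0), (-144, 0), (-141, 0), (-138, 0), (-135, 1), (-132, 1), (-129, 1), (-126, 2), (-123, 1), (-114, 3), (-45, 2), (-42, 0), (-39, 0), (-36, 0), (-33, 0), (-30, 0), (-27, 0), (-24, 0), (-21, 0), (-18, 0), (-15, 0), (-12, 0), (-9, 0), (-6, 0), (-3, 0), (0, 0), (3, 0), (6, 0), (9, 0), (12, 0), (15, 0), (18, 0), (21, 0), (24, 0), (27, 0), (30, 0), (33, 0), (36, 0), (39, 0), (42, 0), (45, 0), (48, 0), (51, 0), (54, 0), (57, 1), (60, 0), (63, 1), (66, 1), (69, 1), (75, 2), (78, 3), (162, 2), (165, 3), (168, 2), (171, 0), (174, 0), (177, 0)] 12
[ 8.31489084 28.55714523 42.4750862 ]
empty [(-180, 0), (-177, 0), (-174, 1), (-171, 2), (-162, 3), (-156, 3), (-153, 3), (-144, 3), (-36, 0), (-33, 0), (-30, 0), (-27, 0), (-24, 0), (-21, 0), (-18, 0), (-15, 0), (-12, 0), (-9, 0), (-6, 0), (-3, 0), (0, 2), (18, 3), (36, 3), (165, 2), (168, 0), (171, 0), (174, 0), (177, 0)] 13
[11.68688856 27.52773631 38.77883784]
0.09 3966 68.13005292514322 [0.56722796 0.41746904 0.10243005]
0.11 14760 67.89818322022798 [0.56717603 0.40959377 0.11919017]
0.13 39 71.60664789474144 [0.56937787 0.39716563 0.13000548]
```

Run:
```python
from h import *
from scipy.optimize import least_squares
p=cv2.imread("pics/w1.png"); T=np.load("pics/w1T.npy")
h=cv2.cvtColor(p,cv2.COLOR_BGR2HSV)
b=cv2.inRange(h,(108,150,90),(126,255,255))
v,u=np.argwhere(b).T
W=ray("wrist",np.c_[u,v],0.068,T)[:,:2]*1000
W=W[np.hypot(*(W-[490.5,411]).T)<35]
c=np.array([490.5,411])
for _ in range(5):
  a=np.degrees(np.arctan2(*(W-c).T[::-1])); r=np.hypot(*(W-c).T)
  o=[r[(a>=t)&(a<t+10)].max() if ((a>=t)&(a<t+10)).sum()>8 else None for t in range(-180,180,10)]
  pts=np.array([W[(a>=t)&(a<t+10)][r[(a>=t)&(a<t+10)].argmax()] for t,x in zip(range(-180,180,10),o) if x])
  f=least_squares(lambda q:np.hypot(pts[:,0]-q[0],pts[:,1]-q[1])-q[2],[*c,31],loss="soft_l1"); c=f.x[:2]
print("circle",f.x,np.abs(f.fun).mean())
for lo,hi in((23,26),(26,29)):
  k=(r>lo)&(r<hi); hh,_=np.histogram(a[k],bins=np.arange(-180,181,2)); print([(int(-180+2*i),int(n)) for i,n in enumerate(hh) if n<2])
```

```text
circle [489.65672239 408.07078549  32.21586646] 0.1924652134664201
[(-180, 0), (-178, 0), (-176, 1), (-26, 0), (-24, 0), (-22, 0), (-20, 0), (-18, 0), (-16, 0), (-14, 0), (-12, 0), (-10, 0), (-8, 0), (-6, 0), (-4, 0), (-2, 0), (0, 0), (2, 0), (4, 1), (156, 0), (158, 0), (160, 0), (162, 0), (164, 0), (166, 0), (168, 0), (170, 0), (172, 0), (174, 0), (176, 0), (178, 0)]
[(-180, 0), (-178, 0), (-176, 0), (-26, 0), (-24, 0), (-22, 0), (-20, 0), (-18, 0), (-16, 0), (-14, 0), (-12, 0), (-10, 0), (-8, 0), (-6, 0), (-4, 0), (-2, 0), (0, 0), (2, 0), (4, 1), (156, 0), (158, 0), (160, 0), (162, 0), (164, 0), (166, 0), (168, 0), (170, 0), (172, 0), (174, 0), (176, 0), (178, 0)]
```

```bash
python3 -c "
from h import *
plan(.459,.118,.26,4,9,1)"
```

```text
9 yaw 69.94 pos [0.4905 0.4102 0.2801] F [-0.4  0.3 -0. ] w 1.003 1.05
[1, -7.9, -31.7, 2.2, 7.3, 1, -11.8, -30.4, 2.2, 7.3, 1, -15.6, -28.7, 2.2, 7.3, 1, -19.1, -26.5, 2.2, 7.3, 1, -22.4, -23.8, 2.2, 7.3]
[1, -25.2, -20.8, 2.2, 7.3, 1, -27.7, -17.4, 2.2, 7.3, 1, -29.6, -13.7, 2.2, 7.3, 1, -31.2, -9.8, 2.2, 7.3]
```

Call:
servo_tool(increments=[1,-7.9,-31.7,2.2,7.3,1,-11.8,-30.4,2.2,7.3,1,-15.6,-28.7,2.2,7.3,1,-19.1,-26.5,2.2,7.3,1,-22.4,-23.8,2.2,7.3])

```text
clock: 1.55
tcp_pos: [0.4719, 0.248, 0.2701]
tool_rot: [[-0.549, 0.836, 0.0], [0.836, 0.549, 0.0], [0.0, 0.0, -1.0]]
contact_force: [1.1, -0.3, 0.3]
grip_width: 0.998
grasp_force: 0.0
```

Call:
servo_tool(increments=[1,-25.2,-20.8,2.2,7.3,1,-27.7,-17.4,2.2,7.3,1,-29.6,-13.7,2.2,7.3,1,-31.2,-9.8,2.2,7.3,1,0,0,0,0])

```text
clock: 2.05
tcp_pos: [0.4586, 0.1164, 0.2611]
tool_rot: [[-0.07, 0.998, -0.001], [0.998, 0.07, -0.001], [-0.001, -0.001, -1.0]]
contact_force: [0.2, -0.5, -0.3]
grip_width: 1.001
grasp_force: 0.0
```

Run:
```python
from h import *
T=wristT(); p,d=optics.camera("wrist"); cv2.imwrite("pics/w2.png",p); np.save("pics/w2T.npy",T)
h=cv2.cvtColor(p,cv2.COLOR_BGR2HSV)
y=cv2.inRange(h,(22,120,90),(35,255,255))
n,l,st,c=cv2.connectedComponentsWithStats(y); i=1+st[1:,4].argmax(); print(st[i],c[i])
m=optics.camera_model("wrist"); v,u=np.argwhere((l==i)&(d>0)).T; D=d[v,u]
P=np.c_[(u-m["cx"])/m["fx"]*D,(v-m["cy"])/m["fy"]*D,D]@T[:3,:3].T+T[:3,3]
print("z pct",np.percentile(P[:,2],[5,50,95]))
k=P[:,2]>.088
W=ray("wrist",np.c_[u,v][k],.094,T)[:,:2]*1000
print("bar top",cv2.minAreaRect(W.astype(np.float32)),W.mean(0),k.sum())
plan(.459,.118,.26,4,1,1)
```

```text
[ 262  170   30   77 2149] [276.85946952 207.89576547]
z pct [0.0740554  0.09343381 0.09472779]
bar top ((458.0871276855469, 115.2112045288086), (21.403589248657227, 55.114871978759766), 5.896736145019531) [458.00590728 115.97093988] 1925
1 yaw 4.23 pos [0.4591 0.1178 0.2613] F [-0.7  0.4  0.9] w 0.997 2.1
[1, 0.2, -0.1, 1.3, 0.2]
```

View pics/w2.png

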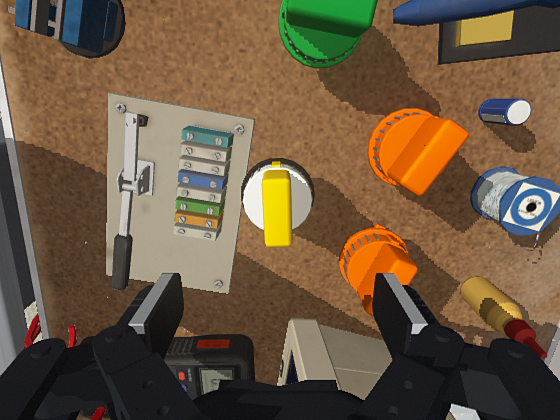

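The wrist view shows the yellow bar at (277,208), clear of both orange look-alikes. Going down to grip it.

```bash
python3 -c "
from h import *
plan(.4583,.116,.137,5.5,4,1)"
```

```text
4 yaw 4.23 pos [0.4591 0.1178 0.2613] F [-0.7  0.4  0.9] w 0.997 2.1
[1, -0.4, -0.2, 31.1, -0.3, 1, -0.4, -0.2, 31.1, -0.3, 1, -0.4, -0.2, 31.1, -0.3, 1, -0.4, -0.2, 31.1, -0.3]
```

Call:
servo_tool(increments=[1,-0.4,-0.2,31,-0.3,1,-0.4,-0.2,31,-0.3,1,-0.4,-0.2,31,-0.3,1,-0.4,-0.2,31,-0.3,1,0,0,0,0])

```text
clock: 2.6
tcp_pos: [0.4565, 0.1179, 0.134]
tool_rot: [[-0.099, 0.995, -0.008], [0.995, 0.099, 0.0], [0.001, -0.008, -1.0]]
contact_force: [-0.1, 1.2, -0.0]
grip_width: 0.998
grasp_force: 0.0
```

Call:
servo_tool(increments=[-1,0,0,0,0,-1,0,0,0,0,-1,0,0,0,0,-1,0,0,0,0,-1,0,0,0,0], grip_force=60)

```text
clock: 3.1
tcp_pos: [0.4601, 0.1164, 0.1381]
tool_rot: [[-0.095, 0.995, 0.002], [0.995, 0.095, 0.0], [-0.0, 0.002, -1.0]]
contact_force: [-1.1, 0.3, 5.7]
grip_width: 0.247
grasp_force: 60.6
```

Call:
servo_tool(increments=[-1,0,0,0,0,-1,0,0,0,0,-1,0,0,0,0])

```text
clock: 3.4
tcp_pos: [0.4602, 0.1163, 0.1381]
tool_rot: [[-0.095, 0.995, 0.002], [0.995, 0.095, 0.0], [0.0, 0.002, -1.0]]
contact_force: [-1.8, 0.1, 6.8]
grip_width: 0.248
grasp_force: 60.9
```

Call:
servo_tool(increments=[-1,0,0,-10,0,-1,0,0,-30,0,-1,0,0,-45,0,-1,0,0,-45,0,-1,0,0,0,0])

```text
clock: 3.9
tcp_pos: [0.4624, 0.1164, 0.2736]
tool_rot: [[-0.095, 0.995, 0.012], [0.995, 0.095, 0.0], [-0.001, 0.012, -1.0]]
contact_force: [1.7, -0.8, -1.7]
grip_width: 0.248
grasp_force: 59.7
```

```bash
python3 -c "
from h import *
print(observe()['grasp_force'])
plan(.490,.4087,.25,79.5,10,-1)"
```

```text
59.69041049480438
10 yaw 5.48 pos [0.4624 0.1164 0.2736] F [ 1.7 -0.8 -1.7] w 0.248 3.9
[-1, 28.8, 5.5, 2.4, -7.4, -1, 27.9, 9.2, 2.4, -7.4, -1, 26.5, 12.7, 2.4, -7.4, -1, 24.6, 16.0, 2.4, -7.4, -1, 22.3, 19.1, 2.4, -7.4]
[-1, 19.7, 21.8, 2.4, -7.4, -1, 16.7, 24.1, 2.4, -7.4, -1, 13.5, 26.1, 2.4, -7.4, -1, 10.0, 27.6, 2.4, -7.4, -1, 6.4, 28.7, 2.4, -7.4]
```

Call:
servo_tool(increments=[-1,28.8,5.5,2.4,-7.4,-1,27.9,9.2,2.4,-7.4,-1,26.5,12.7,2.4,-7.4,-1,24.6,16.0,2.4,-7.4,-1,22.3,19.1,2.4,-7.4])

```text
clock: 4.4
tcp_pos: [0.4726, 0.2633, 0.2541]
tool_rot: [[-0.679, 0.734, -0.002], [0.734, 0.679, -0.001], [0.001, -0.002, -1.0]]
contact_force: [0.6, -0.4, -2.3]
grip_width: 0.248
grasp_force: 59.6
```

Call:
servo_tool(increments=[-1,19.7,21.8,2.4,-7.4,-1,16.7,24.1,2.4,-7.4,-1,13.5,26.1,2.4,-7.4,-1,10.0,27.6,2.4,-7.4,-1,6.4,28.7,2.4,-7.4])

```text
clock: 4.9
tcp_pos: [0.4865, 0.4095, 0.2418]
tool_rot: [[-0.984, 0.178, -0.002], [0.178, 0.984, -0.001], [0.002, -0.002, -1.0]]
contact_force: [0.1, -0.7, -2.6]
grip_width: 0.247
grasp_force: 59.6
```

Call:
servo_tool(increments=[-1,0,0,0,0,-1,0,0,0,0,-1,0,0,0,0])

```text
clock: 5.2
tcp_pos: [0.4867, 0.4077, 0.2424]
tool_rot: [[-0.983, 0.184, -0.001], [0.184, 0.983, -0.001], [0.001, -0.001, -1.0]]
contact_force: [-0.5, 0.5, -2.4]
grip_width: 0.246
grasp_force: 59.7
```

Run:
```python
from h import *
T=wristT(); p,d=optics.camera("wrist"); cv2.imwrite("pics/w3.png",p); np.save("pics/w3T.npy",T)
R=observe()["tool_rot"].round(4); print(R)
plan(.490,.4087,.25,79.5,1,-1)
```

```text
[[-9.829e-01  1.843e-01 -8.000e-04]
 [ 1.843e-01  9.829e-01 -9.000e-04]
 [ 7.000e-04 -1.000e-03 -1.000e+00]]
1 yaw 79.38 pos [0.4869 0.4077 0.2427] F [ 0.1  0.7 -1.7] w 0.248 5.25
[-1, -2.9, 1.6, -7.3, -0.1]
```

View pics/w3.png

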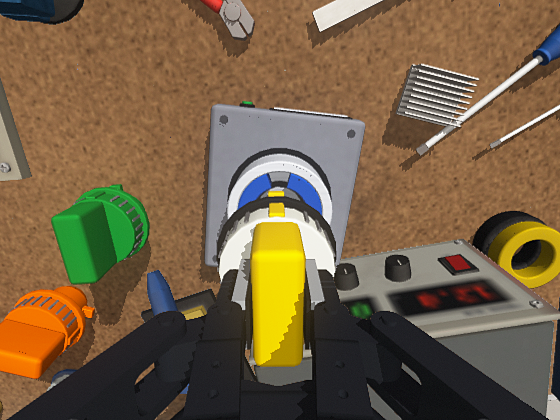

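Run:
```python
from h import *
p,d=optics.camera("wrist"); T=wristT(); m=optics.camera_model("wrist"); H=m["hand_eye"]
h=cv2.cvtColor(p,cv2.COLOR_BGR2HSV)
y=cv2.inRange(h,(20,120,60),(35,255,255)); y[:180]=0; y[:,:230]=0;y[:,330:]=0
v,u=np.argwhere((y>0)&(d>0)).T; D=d[v,u]
P=(np.c_[(u-m["cx"])/m["fx"]*D,(v-m["cy"])/m["fy"]*D,D]@H[:3,:3].T+H[:3,3])*1000
z=P[:,2]; print(np.histogram(z,bins=range(30,140,4)))
zt=np.median(z[(z>38)&(z<52)]); k=abs(z-zt)<3; print("ztop",zt,"x",np.percentile(P[k,0],[0.5,5,50,95,99.5]),"y",np.percentile(P[k,1],[1,50,99]))
print(cv2.minAreaRect(P[k,:2].astype(np.float32)))
k=z>105; print("lug",P[k].mean(0),P[k].min(0),P[k].max(0),k.sum())
# socket blue pixels: gap edges on +x-tool side
b=cv2.inRange(h,(108,150,60),(126,255,255)); v,u=np.argwhere(b).T
W=ray("wrist",np.c_[u,v],.068,T)[:,:2]*1000
for c in([490,408.7],):
  r=np.hypot(*(W-c).T); a=np.degrees(np.arctan2(*(W-c).T[::-1])); k=(r>24)&(r<30)&(abs(a)>90)
  hh,_=np.histogram(a[k]%360,bins=np.arange(90,271,3)); print([(int(90+3*i),int(n)) for i,n in enumerate(hh)])
g=W[(np.hypot(*(W-c).T)<36)&(W[:,0]<480)]
aa=np.arctan2(*(g-c).T[::-1])%(2*np.pi); rr=np.hypot(*(g-c).T)
for t in range(120,240,10):
  k=(aa>np.radians(t))&(aa<np.radians(t+10))
  if k.sum()>5: print(t,rr[k].max().round(1),end="; ")
```

```text
(array([   0,    0,    0, 5410,  724,  223,  206,  190,  165,  157,  138,
        137,   64,   48,   37,   40,   37,    5,    0,    0,    0,    0,
         14,   67,   12,    0,    0]), array([ 30,  34,  38,  42,  46,  50,  54,  58,  62,  66,  70,  74,  78,
        82,  86,  90,  94,  98, 102, 106, 110, 114, 118, 122, 126, 130,
       134, 138]))
ztop 44.61261647832125 x [-28.58447499 -24.69910481   1.79554633  23.67179549  25.35040714] y [-10.84426513  -0.64554413   9.87301718]
((-1.9229602813720703, -0.7724523544311523), (55.926780700683594, 22.44976234436035), 0.42600420117378235)
lug [ 26.42199783  -1.74201941 124.68702997] [ 10.88682678  -8.09887525 120.71213947] [ 27.92774459   3.84616183 187.3880166 ] 95
[(90, 14), (93, 13), (96, 13), (99, 13), (102, 15), (105, 15), (108, 13), (111, 14), (114, 14), (117, 14), (120, 14), (123, 14), (126, 14), (129, 15), (132, 13), (135, 15), (138, 15), (141, 13), (144, 17), (147, 14), (150, 15), (153, 14), (156, 2), (159, 0), (162, 0), (165, 0), (168, 0), (171, 0), (174, 0), (177, 0), (180, 0), (183, 0), (186, 6), (189, 15), (192, 14), (195, 15), (198, 14), (201, 14), (204, 14), (207, 16), (210, 11), (213, 16), (216, 14), (219, 14), (222, 13), (225, 14), (228, 15), (231, 13), (234, 13), (237, 10), (240, 8), (243, 6), (246, 3), (249, 0), (252, 0), (255, 0), (258, 0), (261, 0), (264, 0), (267, 0)]
120 31.8; 130 31.9; 140 31.9; 150 31.9; 180 32.3; 190 32.9; 200 32.6; 210 32.9; 220 33.2; 230 33.2;
```

Call:
servo_tool(increments=[-1,-0.8,1.8,0,-1,-1,0,0,15,0,-1,0,0,15,0,-1,0,0,4,0,-1,0,0,0,0])

```text
clock: 5.8
tcp_pos: [0.488, 0.4098, 0.2085]
tool_rot: [[-0.986, 0.166, -0.001], [0.166, 0.986, -0.001], [0.001, -0.001, -1.0]]
contact_force: [0.1, 0.5, -2.5]
grip_width: 0.25
grasp_force: 59.7
```

Call:
servo_tool(increments=[-1,0,0,1,0,-1,0,0,1.5,0,-1,0,0,1,0,-1,0,0,0,0,-1,0,0,0,0])

```text
clock: 6.3
tcp_pos: [0.4882, 0.4103, 0.2057]
tool_rot: [[-0.986, 0.165, 0.0], [0.165, 0.986, 0.0], [-0.0, 0.0, -1.0]]
contact_force: [0.1, -1.1, -2.7]
grip_width: 0.245
grasp_force: 59.7
```

Call:
servo_tool(increments=[-1,0,0,1.5,0,-1,0,0,1.5,0,-1,0,0,1,0,-1,0,0,0,0,-1,0,0,0,0])

```text
clock: 6.8
tcp_pos: [0.4881, 0.4103, 0.2014]
tool_rot: [[-0.986, 0.165, -0.0], [0.165, 0.986, -0.0], [0.0, -0.0, -1.0]]
contact_force: [-0.1, -0.4, -1.2]
grip_width: 0.246
grasp_force: 59.7
```

Call:
servo_tool(increments=[-1,0,0,1,0,-1,0,0,1,0,-1,0,0,1,0,-1,0,0,0,0,-1,0,0,0,0])

```text
clock: 7.3
tcp_pos: [0.4881, 0.4103, 0.1984]
tool_rot: [[-0.986, 0.165, -0.0], [0.165, 0.986, -0.0], [0.0, -0.0, -1.0]]
contact_force: [0.2, 0.9, -2.3]
grip_width: 0.244
grasp_force: 59.7
```

Call:
servo_tool(increments=[-1,0,0,1,0,-1,0,0,1,0,-1,0,0,0,0,-1,0,0,0,0])

```text
clock: 7.7
tcp_pos: [0.4881, 0.4103, 0.1965]
tool_rot: [[-0.986, 0.165, -0.0], [0.165, 0.986, -0.0], [0.0, -0.0, -1.0]]
contact_force: [-1.4, -0.4, -1.9]
grip_width: 0.244
grasp_force: 59.7
```

Call:
servo_tool(increments=[-1,0,0,1,0,-1,0,0,0.5,0,-1,0,0,0,0,-1,0,0,0,0])

```text
clock: 8.1
tcp_pos: [0.4882, 0.4103, 0.1951]
tool_rot: [[-0.986, 0.165, 0.0], [0.165, 0.986, 0.0], [-0.0, 0.0, -1.0]]
contact_force: [0.1, 0.0, -2.1]
grip_width: 0.248
grasp_force: 59.8
```

Call:
servo_tool(increments=[-1,0,0,0.8,0,-1,0,0,0.8,0,-1,0,0,0,0,-1,0,0,0,0])

```text
clock: 8.5
tcp_pos: [0.4882, 0.4103, 0.1935]
tool_rot: [[-0.986, 0.165, 0.0], [0.165, 0.986, 0.0], [-0.0, 0.0, -1.0]]
contact_force: [-1.2, 0.4, -0.5]
grip_width: 0.245
grasp_force: 60.0
```

Call:
servo_tool(increments=[-1,0,0,0.8,0,-1,0,0,0.8,0,-1,0,0,0,0,-1,0,0,0,0])

```text
clock: 8.9
tcp_pos: [0.4882, 0.4103, 0.1919]
tool_rot: [[-0.986, 0.165, 0.0], [0.165, 0.986, 0.0], [-0.0, 0.0, -1.0]]
contact_force: [-0.3, 0.1, -0.7]
grip_width: 0.246
grasp_force: 60.1
```

Call:
servo_tool(increments=[-1,0,0,1.2,0,-1,0,0,1.2,0,-1,0,0,1.2,0,-1,0,0,1.2,0,-1,0,0,0,0])

```text
clock: 9.4
tcp_pos: [0.4882, 0.4103, 0.187]
tool_rot: [[-0.986, 0.165, 0.0], [0.165, 0.986, 0.0], [-0.0, 0.0, -1.0]]
contact_force: [-0.2, -1.4, 2.3]
grip_width: 0.247
grasp_force: 60.4
```

Call:
servo_tool(increments=[-1,0,0,1.2,0,-1,0,0,1.2,0,-1,0,0,1.2,0,-1,0,0,1.2,0,-1,0,0,0,0])

```text
clock: 9.9
tcp_pos: [0.4883, 0.4103, 0.1823]
tool_rot: [[-0.986, 0.165, 0.0], [0.165, 0.986, 0.0], [-0.0, 0.0, -1.0]]
contact_force: [-0.6, -0.9, 5.1]
grip_width: 0.251
grasp_force: 60.8
```

Call:
servo_tool(increments=[-1,0,0,1.2,0,-1,0,0,1.2,0,-1,0,0,1.2,0,-1,0,0,0,0,-1,0,0,0,0])

```text
clock: 10.4
tcp_pos: [0.4883, 0.4103, 0.1789]
tool_rot: [[-0.986, 0.165, 0.0], [0.165, 0.986, 0.0], [-0.0, 0.0, -1.0]]
contact_force: [-1.2, -0.8, 5.7]
grip_width: 0.247
grasp_force: 61.0
```

Call:
servo_tool(increments=[-1,-0.1,0.2,0.9,6,-1,0,0.2,0,6,-1,-0.1,0.2,0,6,-1,0,0.2,0,6,-1,0,0,0,0])

```text
clock: 10.9
tcp_pos: [0.4887, 0.4114, 0.1783]
tool_rot: [[-0.832, 0.555, 0.001], [0.555, 0.832, 0.001], [-0.0, 0.001, -1.0]]
contact_force: [-1.0, -0.8, 6.4]
grip_width: 0.244
grasp_force: 60.9
```

```bash
python3 -c "
from h import *
print(observe()['torque']);plan(.488,.409,.178,0,1,-1)"
```

```text
[-0.0184741   0.23554201 -0.03177738]
1 yaw 56.31 pos [0.4887 0.4114 0.1783] F [-1.  -0.8  6.4] w 0.244 10.9
[-1, -0.7, -2.4, 0.3, 56.3]
```

Call:
servo_tool(increments=[-1,-0.1,0.2,0,6,-1,0,0.2,0,6,-1,-0.1,0.2,0,6,-1,0,0.2,0,6,-1,0,0,0,0])

```text
clock: 11.4
tcp_pos: [0.4896, 0.4117, 0.1783]
tool_rot: [[-0.534, 0.845, 0.001], [0.845, 0.534, 0.001], [0.0, 0.001, -1.0]]
contact_force: [0.7, -1.0, 6.3]
grip_width: 0.244
grasp_force: 60.9
```

Call:
servo_tool(increments=[-1,-0.1,0.2,0,6,-1,0,0.2,0,6,-1,-0.1,0.2,0,6,-1,0,0.2,0,6,-1,0,0,0,0])

```text
clock: 11.9
tcp_pos: [0.4905, 0.4117, 0.1783]
tool_rot: [[-0.145, 0.99, 0.001], [0.99, 0.145, 0.001], [0.0, 0.001, -1.0]]
contact_force: [-0.8, -1.4, 7.2]
grip_width: 0.245
grasp_force: 60.9
```

```bash
python3 -c "
from h import *
print(observe()['torque']);plan(.488,.409,.178,0,1,-1)"
```

```text
[-0.24825956  0.03798665 -0.05879988]
1 yaw 8.31 pos [0.4905 0.4117 0.1783] F [-0.8 -1.4  7.2] w 0.245 11.9
[-1, -2.3, -2.9, 0.3, 8.3]
```

Call:
servo_tool(increments=[-1,0,0.1,0,2,-1,0,0,0,2,-1,0,0.1,0,2,-1,0,0,0,2,-1,0,0,0,0])

```text
clock: 12.4
tcp_pos: [0.4908, 0.4116, 0.1783]
tool_rot: [[-0.007, 1.0, 0.001], [1.0, 0.007, 0.0], [0.0, 0.001, -1.0]]
contact_force: [-0.2, -1.3, 5.7]
grip_width: 0.242
grasp_force: 60.9
```

```bash
python3 -c "
from h import *
print(observe()['torque']);plan(.488,.409,.178,0,1,-1)"
```

```text
[-0.31289076  0.04546268  0.00710034]
1 yaw 0.43 pos [0.4908 0.4116 0.1783] F [-0.2 -1.3  5.7] w 0.242 12.4
[-1, -2.6, -2.8, 0.3, 0.4]
```

Call:
servo_tool(increments=[-1,0,0,0,1,-1,0,0.1,0,1,-1,0,0,0,1,-1,0,0,0,0])

```text
clock: 12.8
tcp_pos: [0.4909, 0.4116, 0.1783]
tool_rot: [[0.044, 0.999, 0.002], [0.999, -0.044, 0.0], [0.0, 0.002, -1.0]]
contact_force: [-0.6, -2.0, 5.7]
grip_width: 0.247
grasp_force: 60.9
```

```bash
python3 -c "
from h import *
print(observe()['torque']);plan(.488,.409,.178,0,1,-1)"
```

```text
[-0.30747497 -0.01032405  0.11923603]
1 yaw -2.54 pos [0.4909 0.4116 0.1783] F [-0.6 -2.   5.7] w 0.247 12.8
[-1, -2.7, -2.8, 0.3, -2.5]
```

Call:
servo_tool(increments=[-1,0,0,0,0.8,-1,0,0,0,0.7,-1,0,0,0,0])

```text
clock: 13.1
tcp_pos: [0.4912, 0.4115, 0.1783]
tool_rot: [[0.07, 0.998, 0.002], [0.998, -0.07, 0.0], [0.0, 0.002, -1.0]]
contact_force: [0.5, -2.3, 6.0]
grip_width: 0.246
grasp_force: 60.9
```

```bash
python3 -c "
from h import *
print(observe()['torque']);plan(.488,.409,.178,0,1,-1)"
```

```text
[-0.36261666 -0.18978759  0.23271863]
1 yaw -4.02 pos [0.4912 0.4115 0.1783] F [ 0.5 -2.3  6. ] w 0.246 13.1
[-1, -2.7, -3.0, 0.3, -4.0]
```

The turning torque rises steadily from about yaw -2°, so that's the stop. I'll ease off slightly and rise into the notches.

Call:
servo_tool(increments=[-1,0,0,-1,-0.8,-1,0,0,-1,0,-1,0,0,-1,0,-1,0,0,0,0])

```text
clock: 13.5
tcp_pos: [0.4911, 0.4116, 0.1811]
tool_rot: [[0.056, 0.998, 0.002], [0.998, -0.056, 0.0], [0.0, 0.002, -1.0]]
contact_force: [2.7, -2.1, 5.0]
grip_width: 0.243
grasp_force: 60.7
```

Call:
servo_tool(increments=[-1,0,0,-1,0,-1,0,0,-1,0,-1,0,0,-0.5,0,-1,0,0,0,0])

```text
clock: 13.9
tcp_pos: [0.491, 0.4116, 0.1834]
tool_rot: [[0.056, 0.998, 0.001], [0.998, -0.056, 0.0], [0.0, 0.001, -1.0]]
contact_force: [4.8, -2.1, 2.9]
grip_width: 0.248
grasp_force: 60.3
```

```bash
python3 -c "
from h import *
print(observe()['torque']);plan(.488,.409,.178,0,1,-1)"
```

```text
[-0.47830347 -1.19659106  0.03206312]
1 yaw -3.23 pos [0.491  0.4116 0.1834] F [ 4.8 -2.1  2.9] w 0.248 13.9
[-1, -2.7, -2.9, 5.4, -3.2]
```

Call:
servo_tool(increments=[-1,0,0.4,0,0,-1,0,0,-0.4,0,-1,0,0,-0.3,0,-1,0,0,0,0])

```text
clock: 14.3
tcp_pos: [0.4911, 0.4116, 0.1839]
tool_rot: [[0.056, 0.998, 0.001], [0.998, -0.056, 0.0], [0.0, 0.001, -1.0]]
contact_force: [5.2, -2.1, 3.0]
grip_width: 0.246
grasp_force: 60.3
```

Run:
```python
from h import *
print(observe()['torque']);plan(.488,.409,.178,0,1,-1)
p,d=optics.camera("wrist"); m=optics.camera_model("wrist"); H=m["hand_eye"]
h=cv2.cvtColor(p,cv2.COLOR_BGR2HSV)
y=cv2.inRange(h,(20,120,60),(35,255,255)); y[:180]=0; y[:,:230]=0;y[:,330:]=0
v,u=np.argwhere((y>0)&(d>0)).T; D=d[v,u]
P=(np.c_[(u-m["cx"])/m["fx"]*D,(v-m["cy"])/m["fy"]*D,D]@H[:3,:3].T+H[:3,3])*1000
z=P[:,2]; zt=np.median(z[(z>36)&(z<52)]); k=abs(z-zt)<3; print("ztop",zt,cv2.minAreaRect(P[k,:2].astype(np.float32)))
a=np.c_[P[k,:2],np.ones(k.sum())]; print("slope",np.linalg.lstsq(a,z[k],rcond=None)[0])
```

```text
[-0.48380473 -1.2048621   0.03055675]
1 yaw -3.23 pos [0.4911 0.4116 0.1839] F [ 5.2 -2.1  3. ] w 0.246 14.3
[-1, -2.7, -3.0, 5.9, -3.2]
ztop 44.544951107505256 ((-1.9706306457519531, -0.11913681030273438), (21.62244415283203, 55.50313186645508), 89.9736099243164)
slope [9.86737675e-03 1.11686143e-02 4.46111364e+01]
```

Call:
servo_tool(increments=[-1,0,0,-0.4,0,-1,0,0,-0.4,0,-1,0,0,0,0,-1,0,0,0,0])

```text
clock: 14.75
tcp_pos: [0.4911, 0.4115, 0.184]
tool_rot: [[0.056, 0.998, 0.0], [0.998, -0.056, -0.0], [-0.0, 0.0, -1.0]]
contact_force: [5.3, -1.5, -0.5]
grip_width: 0.249
grasp_force: 59.6
```

The rise stops hard at about 46 mm with the force dropping, so the lugs are up in the notches. Releasing now.

Call:
servo_tool(increments=[-0.4,0,0,0,0,-0.3,0,0,0,0,0,0,0,0,0,0,0,0,0,0,0,0,0,0,0], grip_force=20)

```text
clock: 15.25
tcp_pos: [0.4904, 0.4117, 0.1845]
tool_rot: [[0.056, 0.998, -0.001], [0.998, -0.056, -0.0], [-0.0, -0.001, -1.0]]
contact_force: [-1.0, -0.5, -0.5]
grip_width: 0.5
grasp_force: 0.0
```

Call:
servo_tool(increments=[0,0,0,-5,0,0,0,0,-20,0,0,0,0,-40,0,0,0,0,-35,0,0,0,0,0,0])

```text
clock: 15.75
tcp_pos: [0.4928, 0.4129, 0.2916]
tool_rot: [[0.056, 0.998, 0.01], [0.998, -0.056, 0.006], [0.006, 0.01, -1.0]]
contact_force: [-0.1, 0.6, 0.7]
grip_width: 0.502
grasp_force: 0.0
```

Run:
```python
from h import *
T=wristT(); p,d=optics.camera("wrist"); cv2.imwrite("pics/w5.png",p); m=optics.camera_model("wrist")
h=cv2.cvtColor(p,cv2.COLOR_BGR2HSV)
y=cv2.inRange(h,(20,120,60),(35,255,255))
n,l,st,c=cv2.connectedComponentsWithStats(y); print([(s[4],k.round()) for s,k in zip(st[1:],c[1:]) if s[4]>300])
i=1+st[1:,4].argmax(); v,u=np.argwhere((l==i)&(d>0)).T; D=d[v,u]
P=(np.c_[(u-m["cx"])/m["fx"]*D,(v-m["cy"])/m["fy"]*D,D]@T[:3,:3].T+T[:3,3])*1000
zt=np.percentile(P[:,2],80); k=abs(P[:,2]-zt)<4; print("ztop",np.median(P[k,2]),cv2.minAreaRect(P[k,:2].astype(np.float32)))
print(np.linalg.lstsq(np.c_[P[k,:2],np.ones(k.sum())],P[k,2],rcond=None)[0]); print(observe()["tcp_pos"],observe()["contact_force"])
```

```text
[(np.int32(2418), array([272., 218.])), (np.int32(970), array([388., 273.]))]
ztop 139.59857293830743 ((490.2154846191406, 409.65509033203125), (54.9867057800293, 21.581623077392578), 86.91287231445312)
[-4.69492243e-03 -6.91244683e-03  1.44579560e+02]
[0.49190031 0.41232904 0.28866095] [-0.45019741  0.55294296  0.12303146]
```

View pics/w5.png

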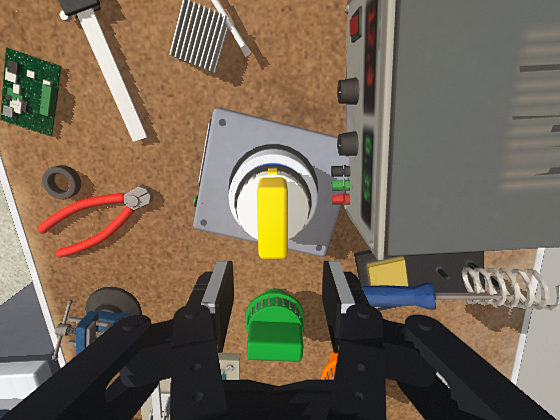

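The view shows the cartridge upright in the socket at (272,218) with nothing touching it. Its top is at 139.6 mm, so the origin is about 45.6 mm up: locked. I'll let it settle for a moment and hand in.

Call:
servo_tool(increments=[0,0,0,0,0,0,0,0,0,0,0,0,0,0,0])

```text
clock: 16.1
tcp_pos: [0.4903, 0.4113, 0.2832]
tool_rot: [[0.056, 0.998, -0.002], [0.998, -0.056, -0.001], [-0.002, -0.002, -1.0]]
contact_force: [-1.0, -0.4, 0.4]
grip_width: 0.499
grasp_force: 0.0
```

```bash
python3 -c "
from station import manip
print(manip.sign_off())"
```

```text
the job is handed in; nothing more can be done
None
```

The cartridge is in the socket, turned to the stop and locked in the notches (origin measured about 45.6 mm above the housing's underside), the gripper is clear of it, and the job was handed in at about 16 s; no verdict came back.

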